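Uncover the pass tray, sort cartridges by tag, cover it again

TASK

Lift the cover plate off the pass tray (the one with two pins) and lay it flat on the black rubber mat, then sort all the reagent cartridges on the bench by the tag on their top: each green-tagged one upright and flat in a nest of its own in the pass tray, each red-tagged one likewise in the reject tray. Once every green-tagged cartridge is in, lower the plate, grip up, over the two pins again until it rests flush on both end blocks, and leave it there. Leave the other things on the bench where they are.

Things in the scene. Friction and masses are not known exactly. Their poses are not given: they have to be found in the camera images.
- pass_tray: Pass tray, fixed, aluminium, 236 long (its x) x 63 mm wide (its y): a row of four low-walled nests along x and, at each end, a grey block 26 mm long and 46 mm high with a steel locating pin on top. Origin: centre of the underside, z up. Base 4 mm thick; nest walls 4 mm thick, their tops 11 mm above the bench.
- reject_tray: Reject tray, fixed to the bench, aluminium, 139 long (its x) x 63 mm wide (its y): a row of three nests just like those of the pass tray, but with no end blocks and no pins. Origin: centre of the underside, z up.
- pass_seat (a point): Point on the pass tray midway between the tops of the end blocks (46 mm above the bench), where the centre of the plate's underside belongs. The pins stand at x = -105 and +105 mm from it along the tray's x, at the middle of each block's top: 10 mm across, 18 mm tall (tips 64 mm above the bench), the upper 8 mm tapering to 4 mm.
- mat: Black rubber mat, fixed flat on the bench, 280 (its x) x 100 (its y) x 3 mm thick: the resting place for the cover plate while the tray is open. Origin: centre of the underside, z up.
- plate: Cover plate, loose, 0.22 kg, aluminium, 244 (its x) x 60 (its y) x 6 mm, with a 14 mm round through-hole at x = -105 and +105 mm on its centreline. In the middle a black grip block, 60 mm along x, 18 mm wide along y, from 6 to 40 mm above the underside. Origin: centre of the underside, z up. Starts on the pass tray, grip up, over its pins; fits either way round.
- pass_nest0 (a point): Centre of the floor of nest 0 of the pass tray (4 mm above the bench); nests 45 mm apart along the tray's x. A nest is 41 mm along the tray's x and 55 mm along its y, with walls rising 7 mm above its floor.
- pass_nest1 (a point): Centre of the floor of nest 1 of the pass tray (4 mm above the bench); nests 45 mm apart along the tray's x. A nest is 41 mm along the tray's x and 55 mm along its y, with walls rising 7 mm above its floor.
- pass_nest2 (a point): Centre of the floor of nest 2 of the pass tray (4 mm above the bench); nests 45 mm apart along the tray's x. A nest is 41 mm along the tray's x and 55 mm along its y, with walls rising 7 mm above its floor.
- pass_nest3 (a point): Centre of the floor of nest 3 of the pass tray (4 mm above the bench); nests 45 mm apart along the tray's x. A nest is 41 mm along the tray's x and 55 mm along its y, with walls rising 7 mm above its floor.
- reject_nest0 (a point): Centre of the floor of nest 0 of the reject tray; same size and spacing as the pass nests, 4 mm above the bench.
- reject_nest1 (a point): Centre of the floor of nest 1 of the reject tray; same size and spacing as the pass nests, 4 mm above the bench.
- reject_nest2 (a point): Centre of the floor of nest 2 of the reject tray; same size and spacing as the pass nests, 4 mm above the bench.
- green_a: Reagent cartridge, loose, about 70 g: grey plastic block 34 (its x) x 48 (its y) x 34 mm high, with a white band and a round green tag (24 mm) on its top. Origin: centre of the underside, z up through the tag. It fits a nest with its 48 mm side along the tray's y, either way round, 3.5 mm of play each side. May be absent.
- green_b: Reagent cartridge, loose, about 70 g: grey plastic block 34 (its x) x 48 (its y) x 34 mm high, with a white band and a round green tag (24 mm) on its top. Origin: centre of the underside, z up through the tag. It fits a nest with its 48 mm side along the tray's y, either way round, 3.5 mm of play each side. May be absent.
- green_c: Reagent cartridge, loose, about 70 g: grey plastic block 34 (its x) x 48 (its y) x 34 mm high, with a white band and a round green tag (24 mm) on its top. Origin: centre of the underside, z up through the tag. It fits a nest with its 48 mm side along the tray's y, either way round, 3.5 mm of play each side. May be absent.
- green_d: Reagent cartridge, loose, about 70 g: grey plastic block 34 (its x) x 48 (its y) x 34 mm high, with a white band and a round green tag (24 mm) on its top. Origin: centre of the underside, z up through the tag. It fits a nest with its 48 mm side along the tray's y, either way round, 3.5 mm of play each side. May be absent.
- red_a: Reagent cartridge, loose, about 70 g: grey plastic block 34 (its x) x 48 (its y) x 34 mm high, with a white band and a square red tag (22 mm) on its top. Origin: centre of the underside, z up through the tag. It fits a nest with its 48 mm side along the tray's y, either way round, 3.5 mm of play each side. May be absent.
- red_b: Reagent cartridge, loose, about 70 g: grey plastic block 34 (its x) x 48 (its y) x 34 mm high, with a white band and a square red tag (22 mm) on its top. Origin: centre of the underside, z up through the tag. It fits a nest with its 48 mm side along the tray's y, either way round, 3.5 mm of play each side. May be absent.
- red_c: Reagent cartridge, loose, about 70 g: grey plastic block 34 (its x) x 48 (its y) x 34 mm high, with a white band and a square red tag (22 mm) on its top. Origin: centre of the underside, z up through the tag. It fits a nest with its 48 mm side along the tray's y, either way round, 3.5 mm of play each side. May be absent.
- jar: Specimen jar, 40 mm across, 55 mm tall, standing; not part of the job, leave it alone. Origin: centre of its underside.
- beaker: Clear beaker, 60 mm across, 70 mm tall, standing; not part of the job, leave it alone. Origin: centre of its underside.
- vial: Amber bottle, 36 mm across, 65 mm tall, standing; not part of the job, leave it alone. Origin: centre of its underside.
- tip_box: Blue pipette-tip box, 85 x 120 x 53 mm; not part of the job, leave it alone. Origin: centre of its underside.
- timer: White bench timer, 50 x 70 x 25 mm; not part of the job, leave it alone. Origin: centre of its underside.

How it is judged:
By the outcome, as a careful person would: the job done as asked, in the order asked, and still so for the second after the job is handed in, with the robot touching nothing.
Of green_a, green_b, green_c, green_d only 3 to 4 are there at a start; the rules pass over those that are not, and their reading is None.
Of red_a, red_b, red_c only 2 to 3 are there at a start; the rules pass over those that are not, and their reading is None.
At some moment in a run one of green_a, green_b, green_c, green_d, red_a, red_b, red_c may be knocked a few centimetres aside while the robot is not near it.
Once in a run the grip may slacken for a moment while it holds something.
It also fails if it takes over 208 s, if anything falls off the work surface, if the arm or the gripper's body presses on something with over 40 N, if the wrist force passes 120 N, or if a joint passes its speed limit or range.

ROBOT

A 6-joint arm with a two-finger parallel gripper is mounted at the origin on the work surface. World frame = base frame: x ahead of the robot, y to its left, z up, the work surface at z = 0. Lengths are in m, angles in degrees, forces in N, time in s.
With the tool pointing down it reaches from about 0.35 to 0.925 m from the base axis. Payload 6.4 kg.
Tool frame: the origin (TCP) lies at the very end of the fingers, on their centre line; the grasp point (between the pads) lies 19 mm behind it; z points along the fingers, x is the direction in which the jaws open and shut, and the axes are right-handed (so a half turn about z gives the same grasp; the last joint's range is limited). The gripper opens to 85 mm and grips with 20 to 120 N. Pads are 22 mm wide; open, the fingers measure 114 mm over their backs; the gripper's body (76 mm by 85 mm) begins 54 mm behind the grasp point. The pads swing forward as they close: fully open they stand 13 mm farther back than shut.
Start: joints at [-81.824, 14.043, 89.255, -0, 76.702, -9.975], TCP at [0.202, -0.618, 0.199] pointing down, gripper open.
Joint ranges: [-179.41, 179.41], [-58.25, 129.5], [7.25, 145.43], [-54.29, 234.29], [11.92, 165.04], [-157.13, 157.13]. Speed limits (degrees/s): [147.25, 147.25, 180, 180, 180, 180].

INTERFACE

Orientations are given as [roll, pitch, yaw] about the fixed x, y, z axes, in that order (R = Rz(yaw) Ry(pitch) Rx(roll)).
In Python, from workcell import * gives the robot as it stands. Calls block until the motion is done:
- goto(position, orientation): joint-space move of the TCP to a pose.
- line_to(position, velocity=0.15, orientation=None, guard=None): straight line of the TCP; orientation=None keeps the orientation; velocity is the mean speed in m/s. With guard (N) it stops when the force on the tool has changed by that much, and returns True; else False.
- move_j(angles): joint-space move.
- open_gripper() and gripper_close(): open the fingers fully, or close them until they stop; the grip force is fixed at half the most.
- sleep(seconds).
- inverse_kinematics(position, orientation): joint angles nearest the present ones, or None.
- get_obs(): the state.
- get_image(name): name is "scene" or "top" or "wrist"; returns (picture, depth): 384x512x3 uint8, blue, green, red; 384x512 float32, m along the optical axis (not along the pixel's ray), 0 where there is no reading.
- calibration(name): a dict with "fx", "fy", "cx", "cy" (pixels), "view" (4x4, takes a point from world to camera coordinates); the wrist camera has in their place "T_tool_cam" (4x4, takes a point from camera to tool coordinates, whose origin is the TCP and whose axes are the tool frame's). Camera axes: x right, y down, z forward; pixel columns grow to the right and rows downward; lengths in m; the calibration is good to about 2 mm. The wrist camera is an equidistant fisheye: a pixel r from the principal point sees the ray r / f radians off the axis. A picture is of the moment at which its call begins: read the wrist's pose just before it. calibration takes no time and is no camera call.
A pose or a line that the arm cannot do raises Unreachable and nothing moves.
- finish_job(): hands the job in, once; it reports no verdict.
Trained networks look in the newest picture that a camera, given by its name, has taken for a name from the list of things; names that differ only in an ending like _2 or _b are one class to them, and where a whole thing is asked for, a point or a joint stands for the part that bears it (a point fixed in the world has none). Each returns a list of dicts, best first, with "confidence" (0 to 1); they miss things now and then, are a little off and sometimes report something else, mostly with a low value. They report only what shows in the picture. A call takes as long as a camera call.
- search_frame(camera, target): "position" ([x, y, z] in m, in world coordinates, good to about 4 mm: the middle of the surface that is visible of it).
- regions_of(camera, target): "mask" (384x512 bool, what is visible of it).
- tip_of(camera, target): "position" ([x, y, z] in m, in world coordinates, good to about 4 mm: a listed point, or the origin of a listed thing).
The state is a dict: "time": time; "joint_positions": joint angles; "joint_vel": joint speeds; "joint_efforts": joint torques, N m; "position": TCP position; "eef_rot": TCP orientation; "contact_force": force on the tool from outside, world axes, zero at the start; "wrist_torque": the same for the moment, N m; "gripper_width": finger opening in m.
Only numpy, scipy, OpenCV 4.12 (cv2) and the standard library are available. Lean on these libraries where they do the work, as an engineer would, in place of code of your own. Each camera call takes 0.05 s, during which the arm holds its last target. There are 200 camera calls.

## Working session

There is one attempt and no reset: what is moved stays moved. The work goes in short steps, each a Python script; the robot and the scene stay as the last script left them, time stands still between calls to the robot, and variables do not carry over. Pictures are saved under pics/ and viewed, about 12 in all and at most 16, crops included, and the job is handed in when it is done.

```bash
ls; mkdir -p pics
python3 - <<'E'
from workcell import *
import cv2,numpy as np
for n in ("scene","top"):
    im,d=get_image(n); cv2.imwrite(f"pics/{n}0.png",im); c=calibration(n); print(n,c)
    for t in ("plate","pass_seat","mat","pass_nest0","pass_nest3","reject_nest0","reject_nest2","green_a","red_a","jar","beaker","vial","tip_box","timer","pass_tray","reject_tray"):
        f=tip_of if n=="top" else search_frame
        print(t,[(np.round(r["position"],3).tolist(),round(r["confidence"],2)) for r in f(n,t)][:6])
o=get_obs();print(o)
E
```

```text
pics
scene {'fx': 497.5005613641528, 'fy': 497.5005613641528, 'cx': 264.7434312805237, 'cy': 195.71973091076003, 'view': array([[-0.77885261,  0.62708391,  0.01242544,  0.4588154 ],
       [ 0.38212936,  0.49013658, -0.78341769, -0.17566295],
       [-0.49735879, -0.60541879, -0.62137133,  1.62675298],
       [ 0.        ,  0.        ,  0.        ,  1.        ]])}
plate [([0.56, -0.172, 0.052], 0.64)]
pass_seat [([0.558, -0.159, 0.014], 0.57)]
mat [([0.558, -0.027, 0.005], 0.72)]
pass_nest0 [([0.557, -0.159, 0.01], 0.92)]
pass_nest3 [([0.557, -0.159, 0.01], 0.92)]
reject_nest0 [([0.505, -0.341, 0.005], 0.87)]
reject_nest2 [([0.505, -0.341, 0.005], 0.87)]
green_a [([0.537, 0.145, 0.034], 0.87), ([0.461, 0.36, 0.035], 0.8), ([0.555, 0.262, 0.033], 0.62)]
red_a [([0.445, 0.257, 0.035], 0.92), ([0.652, 0.148, 0.035], 0.88)]
jar [([0.574, 0.372, 0.046], 0.67), ([0.497, -0.337, 0.006], 0.46)]
beaker [([0.796, 0.22, 0.053], 0.66), ([0.787, -0.058, 0.05], 0.62)]
vial [([0.755, 0.073, 0.039], 0.86), ([0.56, -0.162, 0.008], 0.55)]
tip_box [([0.798, 0.218, 0.058], 0.71)]
timer [([0.782, -0.201,
[... 1891 characters left out ...]
], 0.18)]
{'time': 1.7, 'joint_positions': array([-8.18246067e+01,  1.40423067e+01,  8.92571696e+01,  1.05327001e-03,
        7.67040261e+01, -9.97524286e+00]), 'joint_vel': array([-0.05891052, -0.03973747, -0.12207433, -0.0915782 ,  0.00818205,
       -0.02452521]), 'joint_efforts': array([ 1.53359873e-03, -4.29505634e+01, -3.26418185e+01,  2.64000482e-05,
        4.23997562e-04, -1.05125346e-05]), 'position': array([ 0.20249379, -0.61764012,  0.19908323]), 'eef_rot': array([-1.79998384e+02,  3.27186898e-03, -7.18496061e+01]), 'contact_force': array([-0.28885758, -0.59984705,  0.46394466]), 'wrist_torque': array([ 0.01241999, -0.00971359,  0.03762353]), 'gripper_width': 0.08518519527745534}
```

View pics/top0.png

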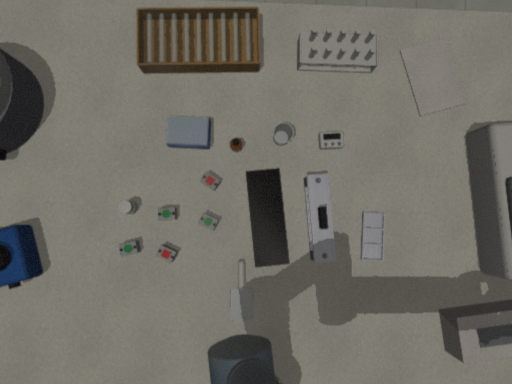

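View pics/scene0.png

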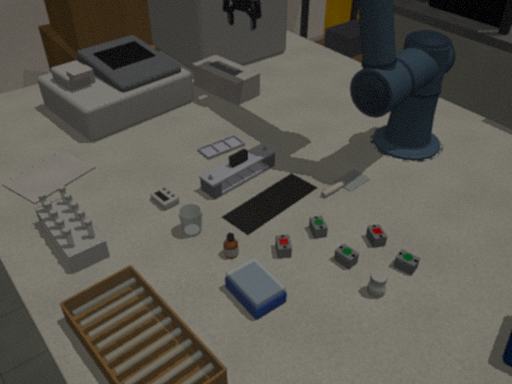

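```bash
cat > h.py <<'E'
from workcell import *
import numpy as np, cv2
from scipy.spatial.transform import Rotation as R
def cloud(cam="wrist", save=None):
    """world point per pixel (384x512x3, nan without reading) and the picture"""
    c=calibration(cam); o=get_obs(); im,d=get_image(cam)
    v,u=np.mgrid[:384,:512]; a=(u-c["cx"])/c["fx"]; b=(v-c["cy"])/c["fy"]
    if cam=="wrist":
        th=np.hypot(a,b); k=np.where(th<1.5,np.tan(np.minimum(th,1.5))/np.maximum(th,1e-9),np.nan); a,b=a*k,b*k
        T=np.eye(4); T[:3,:3]=R.from_euler("xyz",o["eef_rot"],degrees=True).as_matrix(); T[:3,3]=o["position"]; T=T@c["T_tool_cam"]
    else: T=np.linalg.inv(c["view"])
    z=np.where(d>0,d,np.nan); P=np.stack([a*z,b*z,z],-1)@T[:3,:3].T+T[:3,3]
    if save: cv2.imwrite(f"pics/{save}.png",im)
    return P,im
def rect(P,mask,z0,z1):
    """centre, (long,short) size, yaw of long side in (-90,90], median z, count"""
    m=mask&(P[...,2]>z0)&(P[...,2]<z1)
    if m.sum()<20: return None
    n,l,s,_=cv2.connectedComponentsWithStats(m.astype(np.uint8)); m=l==1+np.argmax(s[1:,4])
    q=P[m]; (c,(w,h),a)=cv2.minAreaRect((q[:,:2]*1000).astype(np.float32))
    if w<h: w,h,a=h,w,a+90
    a=(a+90)%180-90
    return np.round([c[0],c[1],w,h,a,np.median(q[:,2])*1000,m.sum()],1)
def near(P,p,r): return np.hypot(P[...,0]-p[0],P[...,1]-p[1])<r
def down(x,y,z,yaw): return [x,y,z],[180,0,yaw]
def st(t=""):
    o=get_obs(); print(t,"t=%.1f"%o["time"],np.round(o["position"],4),"yaw %.1f"%o["eef_rot"][2],"w %.4f"%o["gripper_width"],"F",np.round(o["contact_force"],1))
E
python3 - <<'E'
from h import *
print(calibration("wrist"))
P,im=cloud("top")
print("top plate",rect(P,near(P,(.545,-.175),.16),.042,.062)); 
for p in [(.548,.254),(.526,.145),(.448,.357),(.642,.138),(.434,.251)]: print("top",rect(P,near(P,p,.04),.024,.044))
for yaw in (-82,): 
    print(inverse_kinematics(*down(.54,-.24,.35,yaw)))
goto(*down(.54,-.24,.35,-82)); st()
P,im=cloud("wrist","w1")
print("plate",rect(P,near(P,(.545,-.175),.16),.042,.062))
print("plate grip",rect(P,near(P,(.545,-.175),.16),.078,.095))
print("reject",rect(P,near(P,(.5,-.338),.1),.006,.02))
print("mat",rect(P,near(P,(.546,-.034),.17)&(im.max(-1)<50),-.01,.015))
print([np.round(r["position"],3).tolist()+[round(r["confidence"],2)] for r in tip_of("wrist","reject_nest0")])
E
```

```text
{'fx': 297.3186396354542, 'fy': 297.3186396354542, 'cx': 254.40259682838595, 'cy': 187.07531503862646, 'T_tool_cam': array([[ 9.99999969e-01, -2.40120531e-04, -6.62952631e-05,
         3.77926412e-04],
       [ 2.49101507e-04,  9.62674433e-01,  2.70661919e-01,
        -6.89736748e-02],
       [-1.17072897e-06, -2.70661927e-01,  9.62674463e-01,
        -1.74593187e-01],
       [ 0.00000000e+00,  0.00000000e+00,  0.00000000e+00,
         1.00000000e+00]])}
top plate [ 546.2 -177.   243.8   62.1    5.9   52.2 1750. ]
top [546.1 253.7  47.4  33.7 -88.5  34.6 220. ]
top [527.3 136.9  47.4  33.8  65.4  34.6 212. ]
top [448.1 355.8  48.   33.6 -77.1  35.  226. ]
top [642.9 135.6  47.5  33.8  57.8  34.5 208. ]
top [435.5 250.4  47.6  33.7  65.3  34.7 222. ]
[-3.49471756e+01  1.40407389e+00  8.76473020e+01 -2.54444375e-14
  9.09486241e+01  4.70528244e+01]
 t=3.7 [ 0.5396 -0.2407  0.3495] yaw -82.1 w 0.0854 F [0.4 0.3 0.4]
plate [ 547.6 -177.2  243.4   62.4    5.9   51.9 4930. ]
plate grip [ 547.6 -177.6   60.4   17.7    5.2   85.7  455. ]
reject [ 497.6 -337.9  139.6   64.5   -1.5   10.6  716. ]
mat [ 5.455e+02 -3.040e+01  2.784e+02  9.910e+01  7.200e+00  2.800e+00
  7.052e+03]
[[0.498, -0.335, 0.004, 0.77], [0.453, -0.337, 0.006, 0.72], [0.54, -0.339, 0.0, 0.65]]
```

Run:
```python
from h import *
y=-84.2
goto(*down(.5475,-.1773,.16,y)); line_to([.5475,-.1773,.061],.12); st("pre")
gripper_close(); st("grip")
line_to([.5475,-.1773,.12],.08); st("lift")
P,im=cloud("wrist","w2")
print("held plate",rect(P,near(P,(.545,-.175),.17),.095,.125))
y2=-83; line_to([.5455,-.0304,.12],.15,orientation=[180,0,y2]); st("over mat")
line_to([.5455,-.0304,.03],.12); st()
print(line_to([.5455,-.0304,.014],.03,guard=8)); st("down")
open_gripper(); st("rel")
line_to([.5455,-.0304,.13],.2)
goto(*down(.54,-.20,.35,y)); st()
P,im=cloud("wrist","w3")
print("plate on mat",rect(P,near(P,(.545,-.03),.17),.0065,.014),rect(P,near(P,(.545,-.03),.17),.035,.05))
print("tray",rect(P,near(P,(.5475,-.177),.16)&(P[...,1]<-.1),.006,.014))
b=near(P,(.5475,-.177),.16)&(P[...,2]>.04)&(P[...,2]<.05)
q=P[b][:,:2]*1000; (c,s,a)=cv2.minAreaRect(q.astype(np.float32)); print("blocks",c,s,a,len(q))
q=P[near(P,(.5475,-.177),.16)&(P[...,2]>.055)]; print("pins",[np.round(np.mean(g,0)*1000,1) for g in (q[q[:,0]<.547],q[q[:,0]>.547])])
```

```text
pre t=5.5 [ 0.5483 -0.1778  0.062 ] yaw -84.2 w 0.0851 F [-0.  0.  1.]
grip t=6.3 [ 0.5475 -0.1773  0.061 ] yaw -84.2 w -0.0003 F [-0.  -0.2 -0.2]
lift t=7.2 [ 0.5471 -0.1771  0.1195] yaw -84.2 w -0.0000 F [ 0.9 -0.2  0.1]
held plate None
over mat t=8.4 [ 0.5456 -0.0309  0.12  ] yaw -83.0 w -0.0000 F [-0.5  0.2  0.4]
 t=9.3 [ 0.5462 -0.0307  0.0308] yaw -83.0 w 0.0001 F [ 0.2  0.2 -0.3]
False
down t=10.0 [ 0.5455 -0.0304  0.014 ] yaw -83.0 w 0.0000 F [-0.1 -0.3  0.2]
rel t=10.8 [ 0.5455 -0.0304  0.014 ] yaw -83.0 w 0.0854 F [-0.2  0.1  0.4]
 t=12.6 [ 0.5395 -0.199   0.3476] yaw -84.2 w 0.0854 F [-0.9  0.2  0.4]
plate on mat [405.5  35.4  35.5  12.6  25.2  11.   44. ] [ 442.  -157.3   17.9    2.4    5.9   45.1   13. ]
tray [ 509.2 -320.   116.8   28.4   -2.1   10.6  258. ]
blocks (549.4920654296875, -176.49998474121094) (238.29910278320312, 63.445247650146484) 6.03179407119751 177
pins [array([ 540. , -165.4,  443.8]), array([ 555. , -212.7,  461.3])]
```

View pics/w3.png

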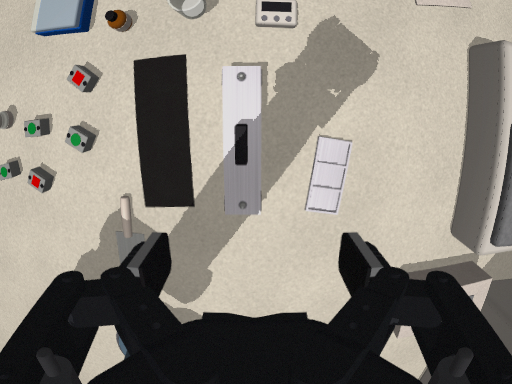

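View pics/w2.png

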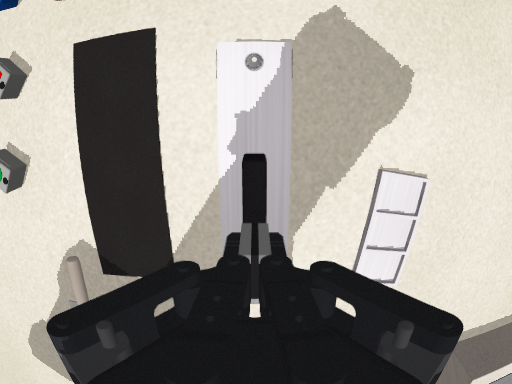

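Run:
```python
from h import *
P,im=cloud("wrist")
print("plate",rect(P,near(P,(.545,-.175),.16),.042,.062),rect(P,near(P,(.545,-.175),.06),.078,.095))
y=-84.2
goto(*down(.5475,-.1773,.16,y)); line_to([.5475,-.1773,.058],.12); sleep(.3); st("pre")
P,im=cloud("scene"); a=im[100:260,150:330]
P,im=cloud("wrist")
gripper_close(); st("grip")
P,im2=cloud("wrist"); P,i3=cloud("scene"); b=i3[100:260,150:330]
L=np.vstack([cv2.resize(np.hstack([a,b]),(800,356)),cv2.resize(np.hstack([im,im2]),(800,240))]); cv2.imwrite("pics/g.png",L)
```

```text
plate [ 547.2 -177.1  243.9   63.     5.9   51.9 5058. ] [ 547.7 -177.2   58.5   17.8    5.9   85.7  478. ]
pre t=14.8 [ 0.5478 -0.1775  0.0585] yaw -84.2 w 0.0853 F [ 1.  -0.  -0.3]
grip t=15.6 [ 0.5475 -0.1773  0.058 ] yaw -84.2 w -0.0005 F [ 0.  -0.1 -0. ]
```

View pics/g.png

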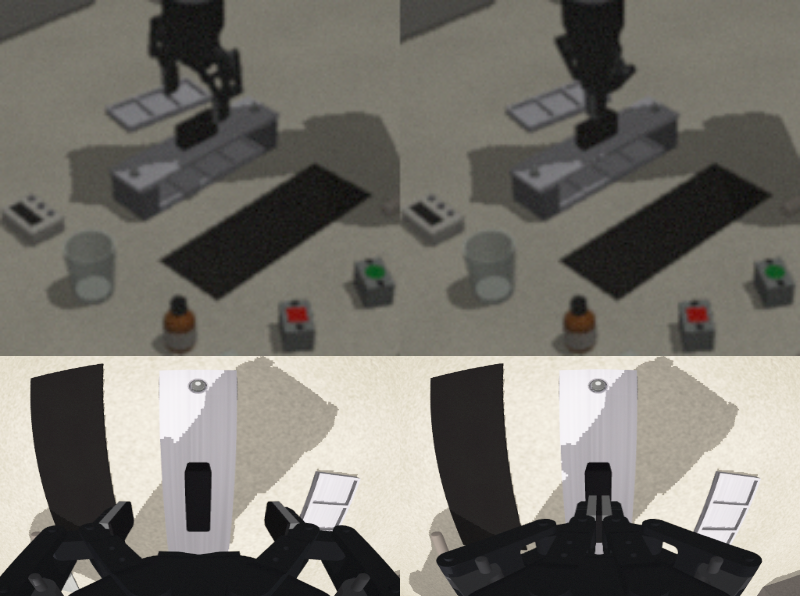

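Run:
```python
from h import *
for n in ("scene","top","wrist"):
    P,im=cloud(n)
    m=near(P,(.5475,-.1773),.05)&(P[...,2]>.066)&(P[...,2]<.15)
    q=P[m]*1000
    print(n,m.sum())
    for a in range(65,150,10):
        s=q[(q[:,2]>a)&(q[:,2]<a+10)]
        if len(s): print(a,len(s),s.min(0).round(),s.max(0).round())
```

```text
scene 368
65 45 [ 514. -182.   66.] [ 576. -164.   75.]
75 64 [ 515. -188.   75.] [ 577. -164.   85.]
85 62 [ 517. -189.   85.] [ 576. -167.   94.]
95 23 [ 536. -185.   97.] [ 560. -163.  105.]
105 31 [ 540. -182.  105.] [ 560. -161.  115.]
115 30 [ 539. -184.  116.] [ 561. -161.  124.]
125 18 [ 547. -202.  125.] [ 559. -162.  135.]
135 62 [ 533. -208.  135.] [ 564. -142.  145.]
145 33 [ 533. -214.  145.] [ 562. -140.  150.]
top 3
65 1 [ 570. -166.   66.] [ 570. -166.   66.]
75 2 [ 570. -166.   77.] [ 573. -166.   78.]
wrist 9814
65 122 [ 575. -183.   66.] [ 578. -165.   75.]
75 380 [ 549. -186.   75.] [ 578. -165.   85.]
85 1177 [ 550. -185.   85.] [ 578. -166.   95.]
95 419 [ 553. -191.   95.] [ 560. -163.  105.]
105 555 [ 553. -190.  105.] [ 560. -163.  115.]
115 488 [ 553. -190.  115.] [ 560. -163.  125.]
125 956 [ 537. -205.  125.] [ 563. -150.  135.]
135 2979 [ 536. -215.  135.] [ 565. -140.  145.]
145 2738 [ 536. -217.  145.] [ 564. -135.  150.]
```

Run:
```python
from h import *
line_to([.5475,-.1773,.2],.2); sleep(.5); st()
def show(t):
    for n in ("scene","wrist"):
        P,im=cloud(n); o=get_obs()["position"]
        q=(P[near(P,o,.08)&(P[...,2]>.11)&(P[...,2]<.35)]-o)*1000
        print(t,n,len(q),"rel TCP z quantiles",np.percentile(q[:,2],[0,1,5,20]).round(1))
        s=q[q[:,2]<np.percentile(q[:,2],0)+12]; print("  tip region",s.min(0).round(1),s.max(0).round(1))
show("shut"); open_gripper(); show("open"); st()
P,im=cloud("scene"); cv2.imwrite("pics/s5.png",cv2.resize(im[60:240,140:380],None,fx=3,fy=3))
```

```text
t=17.2 [ 0.5474 -0.1773  0.1998] yaw -84.2 w -0.0002 F [-0.9 -0.5  0.1]
shut scene 901 rel TCP z quantiles [33.6 37.9 48.8 83.7]
  tip region [ -9.7 -16.6  33.6] [11.9 14.1 44.6]
shut wrist 41982 rel TCP z quantiles [35.3 46.7 74.  92.7]
  tip region [  5.4 -13.3  35.3] [13.  14.1 47.3]
open scene 1089 rel TCP z quantiles [45.9 49.3 58.7 87. ]
  tip region [-12.2 -49.9  45.9] [15.1 54.5 57.5]
open wrist 41338 rel TCP z quantiles [44.3 52.4 68.4 99.4]
  tip region [-15.4 -55.2  44.3] [16.9 55.7 56.3]
 t=18.2 [ 0.5475 -0.1773  0.2   ] yaw -84.2 w 0.0853 F [-0.2  0.3  0.3]
```

View pics/s5.png

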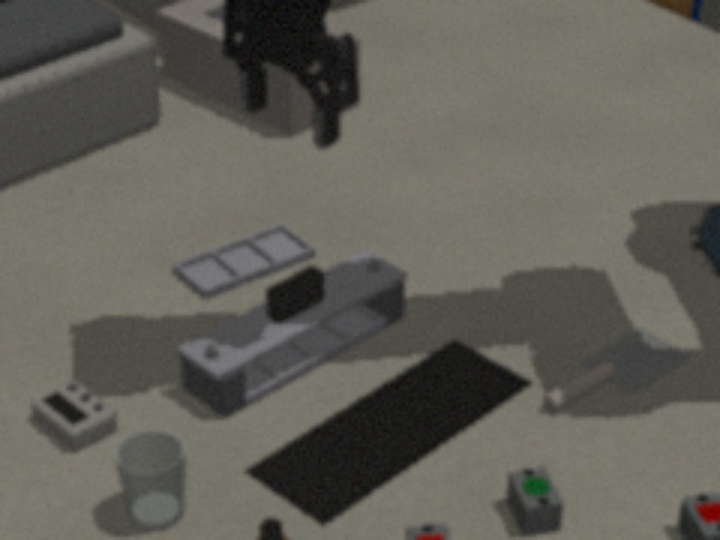

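The picture shows the gripper open above the tray, with the plate still seated. Both cameras put the real fingertips about 34 mm short of the reported TCP (about 45 mm when open). That's why the grasp closed above the block. I'll correct for the offset.

```bash
cat >> h.py <<'E'
D=.034   # measured: shut fingertips end this far short of the reported TCP
def L(x,y,ztip,v=.15,yaw=None,guard=None):
    return line_to([x,y,ztip-D],v,orientation=None if yaw is None else [180,0,yaw],guard=guard)
def G(x,y,ztip,yaw): goto([x,y,ztip-D],[180,0,yaw])
E
python3 - <<'E'
from h import *
y=-84.1
L(.5475,-.1773,.10,.15,y); print(L(.5475,-.1773,.060,.06,guard=8)); st("pre")
gripper_close(); st("grip")
L(.5475,-.1773,.075,.04); st("lift a bit")
E
```

```text
False
pre t=20.1 [ 0.5477 -0.1774  0.0262] yaw -84.1 w 0.0856 F [ 1.   0.2 -0.5]
grip t=20.8 [ 0.5478 -0.1774  0.0263] yaw -84.1 w 0.0171 F [-0.8 -0.6  1.4]
lift a bit t=21.3 [ 0.5475 -0.1773  0.0411] yaw -84.1 w 0.0172 F [ 0.5  0.4 -2.4]
```

Run:
```python
from h import *
L(.5475,-.1773,.115,.1); st("lift")
P,im=cloud("wrist")
print("held",rect(P,near(P,(.545,-.175),.17),.085,.12))
L(.5455,-.0304,.115,.15,-82.8); st("over mat")
L(.5455,-.0304,.030,.1); st()
print(L(.5455,-.0304,.012,.03,guard=5)); st("down")
open_gripper(); st("rel")
L(.5455,-.0304,.12,.2)
G(.56,-.15,.38,-84); sleep(.3); st()
P,im=cloud("wrist","w6")
print("plate on mat",rect(P,near(P,(.545,-.03),.17),.0065,.014),rect(P,near(P,(.545,-.03),.05),.035,.05))
print("tray z11",rect(P,near(P,(.5475,-.177),.16)&(P[...,1]<-.1),.006,.014))
b=near(P,(.5475,-.177),.16)&(P[...,2]>.043)&(P[...,2]<.05)
q=P[b][:,:2]*1000; (c,s,a)=cv2.minAreaRect(q.astype(np.float32)); print("blocks",c,s,a,len(q))
q=P[near(P,(.5475,-.177),.14)&(P[...,2]>.056)&(P[...,2]<.07)]; print("pins",[(len(g),np.round(np.mean(g,0)*1000,1)) for g in (q[q[:,0]<.547],q[q[:,0]>.547])])
print("nests",[np.round(r["position"],3).tolist()+[round(r["confidence"],2)] for r in tip_of("wrist","pass_nest0")])
print("reject",rect(P,near(P,(.5,-.338),.1),.006,.02))
```

```text
lift t=21.8 [ 0.5474 -0.1773  0.0811] yaw -84.1 w 0.0170 F [-0.1  0.2 -2.5]
held [ 6.0150e+02 -1.7180e+02  1.3600e+02  6.0700e+01  5.9000e+00  1.0650e+02
  2.4332e+04]
over mat t=23.0 [ 0.5456 -0.031   0.0811] yaw -82.8 w 0.0173 F [-0.2 -0.5 -2.4]
 t=24.0 [ 0.5462 -0.0306 -0.0033] yaw -82.8 w 0.0171 F [ 0.  -1.1 -2.2]
True
down t=24.5 [ 0.5459 -0.0305 -0.0167] yaw -82.8 w 0.0170 F [ 0.3 -0.6  3. ]
rel t=25.1 [ 0.5446 -0.0301 -0.0176] yaw -82.8 w 0.0855 F [ 0.8 -0.3  1.1]
 t=27.2 [ 0.5598 -0.1496  0.345 ] yaw -84.0 w 0.0855 F [ 0.5  0.4 -1. ]
plate on mat [ 545.9  -30.9  244.4   61.7    7.3    8.8 3788. ] [546.4 -31.   60.3  19.    6.7  42.5 399. ]
tray z11 [ 547.  -178.1  185.6   62.7    5.9   10.7  949. ]
blocks (541.5845947265625, -116.82484436035156) (233.69252014160156, 184.63143920898438) 6.049030303955078 1175
pins [(23, array([ 445.1, -187.7,   59.9])), (36, array([ 651.9, -165.6,   60.1]))]
nests [[0.478, -0.185, 0.006, 0.75], [0.569, -0.171, 0.002, 0.74], [0.525, -0.178, 0.006, 0.6], [0.613, -0.172, 0.008, 0.58]]
reject [ 497.1 -337.8  140.1   64.7   -1.4   10.5  721. ]
```

View pics/w6.png

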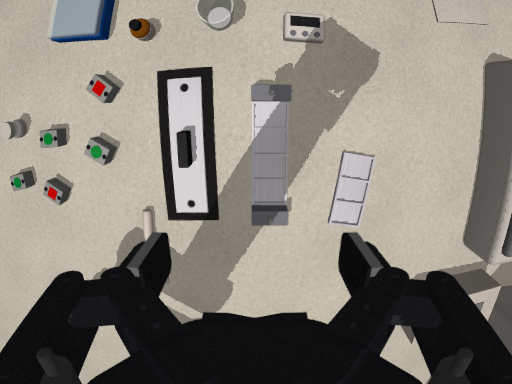

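```bash
cat >> h.py <<'E'
PT=(.5476,-.1774,6.0); RT=(.4974,-.3379,-1.5)
def nest(t,i,n):
    s=(i-(n-1)/2)*.045; a=np.radians(t[2]); return t[0]+s*np.cos(a),t[1]+s*np.sin(a),t[2]-90
def look(x,y):
    G(x,y-.0,.38,-84); sleep(.3); return cloud("wrist")
def carts(P,im):
    """every cartridge top in view: colour, rect"""
    hsv=cv2.cvtColor(im,cv2.COLOR_BGR2HSV); out=[]; sat=(hsv[...,1]>150)&(hsv[...,2]>60)&(P[...,2]>.025)&(P[...,2]<.05); h=hsv[...,0]
    for col,m in (("g",sat&(h>40)&(h<90)),("r",sat&((h<8)|(h>172)))):
        n,l,s,c=cv2.connectedComponentsWithStats(m.astype(np.uint8))
        for k in range(1,n):
            if s[k,4]<25: continue
            p=P[l==k].mean(0); out.append((col,rect(P,near(P,p,.038),.027,.044)))
    return out
def pick(r):
    x,y,a=r[0]/1e3,r[1]/1e3,r[4]; yaw=min((a,a-180,a+180),key=lambda t:abs(t+84))
    G(x,y,.10,yaw); L(x,y,.05,.15); g=L(x,y,.005,.08,guard=10)
    if g: st("PICK GUARD"); L(x,y,.1); return False
    gripper_close(); w=get_obs()["gripper_width"]; L(x,y,.09,.12); st("picked"); return .044<w<.052
def place(t,i,n):
    x,y,yaw=nest(t,i,n); G(x,y,.095,yaw); st("over"); L(x,y,.03,.12)
    g=L(x,y,.006,.03,guard=5); st("placed guard=%s"%g); open_gripper(); L(x,y,.12,.2)
    G(x,y+.03,.3,-84); sleep(.2); P,im=cloud("wrist"); c=nest(t,i,n)
    print("nest",np.round(np.array(c[:2])*1e3,1),"cart",rect(P,near(P,c,.028),.030,.050))
E
python3 - <<'E'
from h import *
P,im=look(.53,.17); cv2.imwrite("pics/w7.png",im)
cs=carts(P,im)
for c in cs: print(c)
g=[c for k,c in cs if k=="g"]; r=min(g,key=lambda c:c[1])
if pick(r): place(PT,0,4)
E
```

```text
('g', array([547.8, 254.4,  48.6,  33.9, -85.6,  34. , 578. ]))
('g', array([528.7, 137.3,  48.7,  35. ,  65.4,  34.1, 606. ]))
('g', array([449.9, 356.2,  48.7,  34.3, -77.2,  34. , 478. ]))
('r', array([644.1, 136.7,  48.6,  34.8,  59.2,  34. , 616. ]))
('r', array([436.7, 251.8,  48.3,  33.3,  64.9,  33.8, 498. ]))
picked t=32.5 [0.5278 0.1372 0.0551] yaw -114.6 w 0.0473 F [-0.9  0.5 -0.4]
over t=33.7 [ 0.4804 -0.1837  0.0606] yaw -84.0 w 0.0471 F [ 0.5 -0.1 -1.3]
placed guard=True t=35.0 [ 0.4803 -0.1843 -0.0236] yaw -84.0 w 0.0470 F [-2.1  2.4  6.3]
nest [ 480.5 -184.5] cart [ 483.3 -183.2   47.    33.5  -83.6   38.1  859. ]
```

Run:
```python
from h import *
for i in (1,2):
    P,im=look(.53,.2); cs=[c for k,c in carts(P,im) if k=="g"]
    r=min(cs,key=lambda c:c[1]); print(len(cs),r)
    if not pick(r): print("FAIL"); break
    place(PT,i,4)
```

```text
3 [ 483.7 -182.1   49.1   33.8  -83.8   37.8  352. ]
picked t=43.2 [ 0.483  -0.1817  0.0551] yaw -83.8 w 0.0471 F [-0.1  0.7 -0.6]
FAIL
```

```bash
sed -i 's/w=get_obs()\["gripper_width"\]; L(x,y,.09,.12); st("picked")/st("closed"); L(x,y,.09,.12); st("picked"); w=get_obs()["gripper_width"]/' h.py
python3 - <<'E'
from h import *
st(); place(PT,0,4)
P,im=look(.53,.12); cv2.imwrite("pics/w8.png",im)
for c in carts(P,im): print(c)
E
```

```text
t=43.2 [ 0.483  -0.1817  0.0551] yaw -83.8 w 0.0471 F [-0.1  0.7 -0.6]
over t=43.4 [ 0.4802 -0.1846  0.0608] yaw -84.0 w 0.0465 F [-0.2  0.  -0.5]
placed guard=True t=44.7 [ 0.4806 -0.1845 -0.0217] yaw -84.0 w 0.0470 F [-0.3  0.6  2.9]
nest [ 480.5 -184.5] cart [ 479.4 -185.1   47.1   33.8  -83.8   38.   859. ]
('g', array([548.3, 254.8,  48.7,  34.4, -83.7,  33.8, 563. ]))
('g', array([449.5, 356.4,  48.3,  33.7, -76.3,  33.9, 442. ]))
('g', array([ 479.6, -183.5,   48.5,   34.6,  -85.4,   37.7,  428. ]))
('r', array([643.9, 136.3,  48.1,  35.3,  56.7,  34. , 608. ]))
('r', array([436.7, 251.8,  47.1,  33.9,  64.3,  33.8, 484. ]))
```

View pics/w8.png

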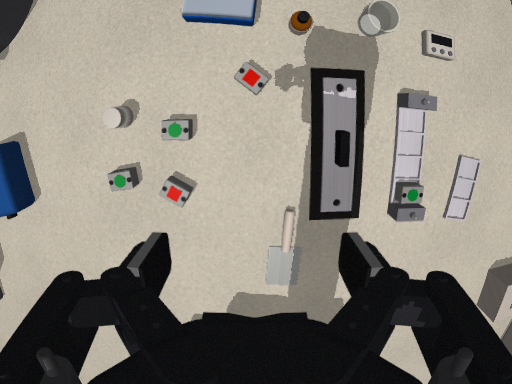

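The green cartridge is back in pass nest 0, at pixel (412,195). Two greens, at (175,130) and (122,180), and two reds, at (252,78) and (175,191), remain on the bench. The plate lies flat on the mat.

Run:
```python
from h import *
cnt={"g":1,"r":0}
for k in ("g","g","r","r"):
    P,im=look(.53,.2); cs=[c for q,c in carts(P,im) if q==k and c is not None and c[1]>20]
    r=min(cs,key=lambda c:c[1]); print(k,len(cs),r)
    if not pick(r): print("FAIL"); break
    if k=="g": place(PT,cnt[k],4)
    else: place(RT,cnt[k],3)
    cnt[k]+=1
st()
```

```text
g 2 [547.3 254.4  46.6  33.4 -85.1  34.  579. ]
closed t=51.8 [ 0.5481  0.2546 -0.0282] yaw -85.1 w 0.0473 F [1.2 0.5 2.4]
picked t=52.7 [0.5465 0.2542 0.055 ] yaw -85.1 w 0.0468 F [-0.4  0.1 -1.1]
over t=54.3 [ 0.5254 -0.1789  0.0609] yaw -83.9 w 0.0469 F [ 0.3 -0.3 -0.4]
placed guard=True t=55.6 [ 0.525  -0.1797 -0.0236] yaw -84.0 w 0.0475 F [-1.5  0.8  6.6]
nest [ 525.2 -179.8] cart [ 525.4 -180.3   47.2   33.8  -83.5   38.   860. ]
g 1 [449.8 356.8  48.4  33.8 -76.8  34.  492. ]
closed t=62.4 [ 0.4505  0.3572 -0.0282] yaw -76.8 w 0.0471 F [0.1 0.3 3.5]
picked t=63.2 [0.4491 0.3564 0.0551] yaw -76.8 w 0.0471 F [ 0.  -0.  -1.6]
over t=65.2 [ 0.5701 -0.174   0.0609] yaw -83.9 w 0.0471 F [ 0.2 -0.1  0.6]
placed guard=True t=66.5 [ 0.5698 -0.175  -0.0236] yaw -84.0 w 0.0470 F [-1.3  0.5  5.6]
nest [ 570. -175.] cart [ 568.8 -175.9   47.1   33.7  -83.6   38.   857. ]
r 2 [644.  136.6  49.   35.7  58.   34.  603. ]
closed t=73.2 [ 0.6448  0.1366 -0.0281] yaw -122.0 w 0.0470 F [ 0.3 -0.3  3.1]
picked t=74.1 [0.6432 0.1365 0.055 ] yaw -122.0 w 0.0475 F [-0.1  0.3 -1.4]
over t=75.9 [ 0.4528 -0.3362  0.0609] yaw -91.5 w 0.0474 F [ 0.2  0.3 -0.6]
placed guard=True t=77.3 [ 0.4522 -0.3366 -0.0237] yaw -91.5 w 0.0472 F [-0.5  1.1  6.8]
nest [ 452.4 -336.7] cart [ 451.8 -337.    48.    34.8   88.2   38.1  872. ]
r 1 [436.7 252.   48.9  33.   65.8  34.1 518. ]
closed t=84.5 [ 0.4375  0.2523 -0.0283] yaw -114.2 w 0.0469 F [0.3 0.1 4. ]
picked t=85.3 [0.4359 0.2517 0.0551] yaw -114.2 w 0.0471 F [-0.5  0.1 -1.4]
over t=87.4 [ 0.4977 -0.337   0.0609] yaw -91.4 w 0.0475 F [ 0.6  0.2 -1.5]
placed guard=True t=88.8 [ 0.4972 -0.3378 -0.0236] yaw -91.5 w 0.0472 F [-1.7  1.7  5.4]
nest [ 497.4 -337.9] cart [ 496.6 -338.3   48.2   34.7   88.8   38.   867. ]
 t=91.0 [ 0.4967 -0.3075  0.2636] yaw -84.0 w 0.0854 F [ 0.1  0.1 -0.5]
```

Run:
```python
from h import *
P,im=look(.55,-.08); cv2.imwrite("pics/w9.png",im)
print("plate",rect(P,near(P,(.545,-.03),.17),.0065,.014),rect(P,near(P,(.545,-.03),.05),.035,.05))
q=P[near(P,(.5475,-.177),.14)&(P[...,2]>.056)&(P[...,2]<.07)]; print("pins",[(len(g),np.round(np.mean(g,0)*1000,1)) for g in (q[q[:,0]<.547],q[q[:,0]>.547])])
for c in carts(P,im): print(c)
P,s=cloud("scene"); P,t=cloud("top"); cv2.imwrite("pics/st.png",np.hstack([s[:,:],t])[:, :]) ; cv2.imwrite("pics/st.png",np.vstack([s[90:384,0:512],t[90:300,:]]))
for n in ("scene","top"):
    for k in ("green_a","red_a"): print(n,k,[np.round(r["position"],3).tolist()+[round(r["confidence"],2)] for r in search_frame(n,k)])
```

```text
plate [ 545.3  -30.7  244.8   61.     7.1    8.8 4088. ] [545.9 -30.3  59.5  18.6   7.8  42.6 405. ]
pins [(26, array([ 444.7, -187. ,   60.2])), (27, array([ 651.4, -165.4,   60. ]))]
('g', array([ 569. , -174.7,   48.7,   32.1,  -83.3,   37.9,  583. ]))
('g', array([ 525.4, -179.6,   48.6,   34.5,  -82.1,   38. ,  586. ]))
('g', array([ 480. , -185.1,   47.9,   32.5,  -84.6,   37.8,  529. ]))
('r', array([ 496.6, -336.7,   48.7,   34.6,   89.3,   37.7,  449. ]))
('r', array([ 452.2, -336.3,   49.2,   35.1,   86.9,   37.7,  451. ]))
scene green_a [[0.573, -0.167, 0.036, 0.76], [0.486, -0.173, 0.034, 0.5], [0.526, -0.166, 0.038, 0.49]]
scene red_a [[0.505, -0.326, 0.038, 0.79], [0.457, -0.32, 0.037, 0.56], [0.578, -0.168, 0.034, 0.53], [0.601, -0.157, 0.02, 0.3]]
top green_a []
top red_a []
```

View pics/st.png

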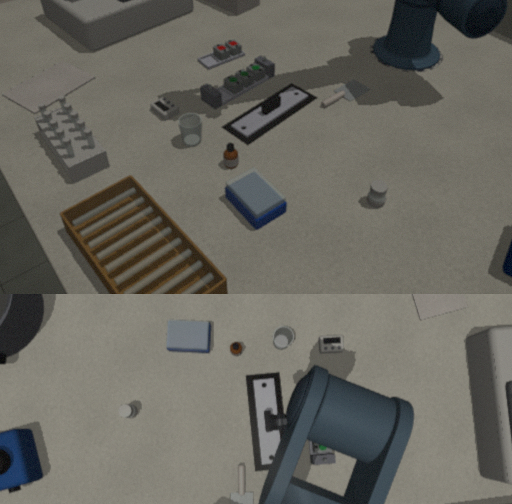

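Run:
```python
from h import *
G(.5455,-.0304,.12,-82.8); L(.5455,-.0304,.05,.15); L(.5455,-.0304,.0172,.06); sleep(.2); st("pre")
gripper_close(); st("grip"); L(.5455,-.0304,.115,.1); st("lift")
L(.5475,-.1773,.115,.12,-84.1); sleep(.3); st("over")
P,im=cloud("wrist","w10"); print("held",rect(P,near(P,(.545,-.175),.17),.085,.12),"was 601.5 -171.8 136 60.7 5.9 106.5")
```

```text
pre t=95.1 [ 0.5459 -0.0305 -0.0164] yaw -82.8 w 0.0854 F [ 0.3  0.6 -0.9]
grip t=95.8 [ 0.5457 -0.0305 -0.0166] yaw -82.8 w 0.0170 F [-0.5 -0.1  1.6]
lift t=96.9 [ 0.5448 -0.0302  0.0801] yaw -82.8 w 0.0168 F [ 0.6 -0.4 -2.8]
over t=98.5 [ 0.5475 -0.177   0.081 ] yaw -84.1 w 0.0169 F [ 0.1 -0.7 -2.5]
held [ 6.0190e+02 -1.7150e+02  1.3670e+02  6.0500e+01  5.9000e+00  1.0640e+02
  2.4388e+04] was 601.5 -171.8 136 60.7 5.9 106.5
```

Held exactly as before, to within 0.5 mm, so I'm lowering it.

Run:
```python
from h import *
L(.5475,-.1773,.085,.08); sleep(.2); st("near pins")
print("guard",L(.5475,-.1773,.059,.02,guard=6)); st("down")
```

```text
near pins t=99.3 [ 0.548  -0.1776  0.0516] yaw -84.1 w 0.0172 F [-0.  -0.2 -3.2]
guard True
down t=100.5 [ 0.5474 -0.1773  0.0264] yaw -84.1 w 0.0169 F [0.4 0.5 4.2]
```

Stopped on contact at TCP z 0.0264, the same height as the original grasp (0.0263), so the plate is seated.

Run:
```python
from h import *
open_gripper(); st("rel"); L(.5475,-.1773,.14,.12)
P,im=look(.54,-.24); cv2.imwrite("pics/w11.png",im)
m=near(P,(.5475,-.177),.16)
print("plate",rect(P,m,.042,.062),rect(P,near(P,(.5475,-.177),.06),.078,.095))
for s in (-1,1):
    c=(.5476+s*.105,-.1774+s*.011); q=P[near(P,c,.02)&(P[...,2]>.04)&(P[...,2]<.057)]; print("end z",np.median(q[:,2]).round(4))
for c in carts(P,im): print(c)
P,s=cloud("scene"); cv2.imwrite("pics/fin.png",np.hstack([cv2.resize(im[:,100:400],(400,512)),cv2.resize(s[90:330,150:400],None,fx=1.6,fy=512/240)]))
```

```text
rel t=101.1 [ 0.5459 -0.1764  0.0247] yaw -84.1 w 0.0853 F [ 0.6 -0.1 -0. ]
plate [ 547.9 -177.2  243.8   62.7    6.2   51.8 4980. ] [ 548.1 -178.1   58.6   18.8    6.3   85.7  485. ]
end z 0.0518
end z 0.0518
('r', array([ 496.5, -338.7,   48.7,   34.6,   88.2,   38.1,  582. ]))
('r', array([ 452.9, -337. ,   47.7,   34.6,   88.4,   37.7,  537. ]))
```

View pics/fin.png

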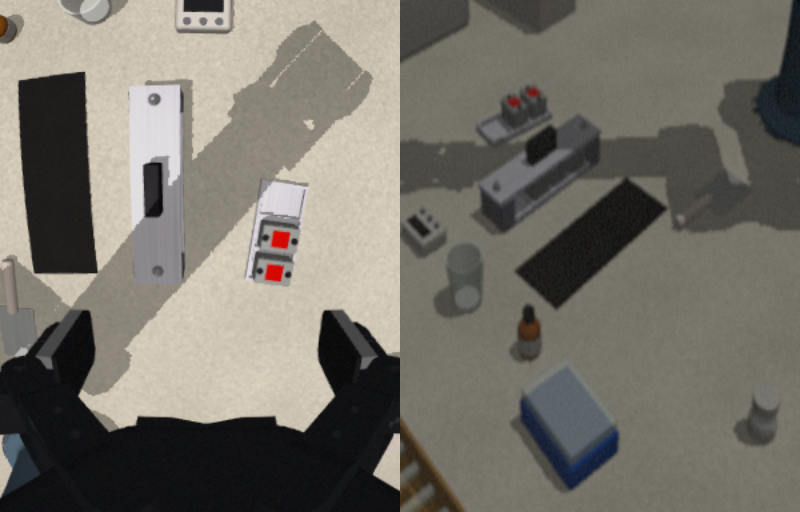

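The plate is flush, with both pins through its holes at pixels (154,99) and (157,271). Both reds sit in the reject nests, and the mat and bench are clear. I'm handing in.

```bash
python3 -c "
from h import *
print(finish_job()); st()"
```

```text
the job is handed in; nothing more can be done
None
the job is handed in; nothing more can be done
```

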